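# Set the dust collector's run timer to the fourth mark and start it

### The arm

A 6-joint arm with a two-finger parallel gripper is mounted at the origin on the work surface. World frame = base frame: x ahead of the robot, y to its left, z up, the work surface at z = 0. Lengths are in m, angles in rad, forces in N, time in s.
With the tool pointing down it reaches from about 0.225 to 0.875 m from the base axis. Payload 3.4 kg.
Tool frame: the origin (TCP) lies on the centre line of the jaws, within the pads' length; the fingertips stand 11 mm ahead of it and the grasp point (between the pads) lies 8 mm behind it; z points along the fingers, y is the line along which they close (so a half turn about z gives the same grasp; the last joint's range is limited). The gripper opens to 85 mm and grips with 20 to 120 N. Pads are 22 mm wide; open, the fingers measure 114 mm over their backs; the gripper's body (76 mm by 85 mm) begins 54 mm behind the grasp point. The pads swing forward as they close: fully open they stand 13 mm farther back than shut.
Start: joints at [-1.443, 0.276, 1.505, -0, 1.361, -0.121], TCP at [0.142, -0.557, 0.242] pointing down, gripper open.
Joint ranges: [-2.89, 2.89], [-0.75, 2.08], [0.22, 2.7], [-1.18, 4.32], [0.11, 2.71], [-2.7, 2.7]. Speed limits (rad/s): [2.57, 2.57, 3.14, 3.14, 3.14, 3.14].

### API

Orientations are given as a unit quaternion [w, x, y, z].
In Python, from rig import manip, eyes, job gives the robot as it stands.
- The arm moves only by the tool drive_tool, never from a script. Its argument "rows" is a list of rows, each a list of 3 entries, a list of its own where there are three numbers: the turn, a rotation vector about the world's x, y, z in rad, then the shift along the world's x, y, z in cm, then the finger opening in cm, from 0 to 8.54. A call has 1 to 8 rows; each row shifts and turns the commanded pose from where the row before left it; what a row does not reach is not made up. A row lasts 1/8 s, in which the tool goes at most 62.5 mm and 10.7 degrees, less where a joint would pass 70% of its speed; a pose out of reach is approached as far as the arm can. A call is refused whole if a number of a shift passes 6.25 or a number of a turn 0.188, either way. A call with a gripper value outside its range is refused whole. The fingers move at their own pace and stop on an object; "force" is the grip in N (left out, the last holds). Time passes only in rows, so rows that do not move let the fingers close. It gives the time, the measured TCP pose, the force, the opening and the grip force at its end, in the units of the state.
- manip.get_state(): the state, without advancing time (a new reading comes with each control period).
- eyes.get_image(name): name is "scene" or "top" or "wrist"; returns the picture (480x640x3 uint8, red, green, blue); there is no depth.
- eyes.get_calibration(name): a dict with "camera_matrix" (3x3 intrinsics, pixels), "view" (4x4, takes a point from world to camera coordinates). Camera axes: x right, y up, looking along -z (the intrinsics and any distortion apply to the point x, -y, -z); pixel columns grow to the right and rows downward; lengths in m; the calibration is good to about 2 mm. A picture is of the moment at which its call begins: read the wrist's pose just before it. get_calibration takes no time and is no camera call; for the wrist camera it gives the pose at the moment of the call.
- job.sign_off(): hands the job in; it is judged then, once.
The state is a dict: "clock": time; "qpos": joint angles; "qd": joint speeds; "effort": joint torques, N m; "position": TCP position; "ee_rot": TCP orientation; "contact_force": force on the tool from outside, world axes, zero at the start; "moment": the same for the moment, N m; "width": finger opening in m; "gripper_force": force on a finger pad.
Only numpy, scipy, OpenCV 4.12 (cv2) and the standard library are available. Lean on these libraries where they do the work, as an engineer would, in place of code of your own. Each camera call takes 0.05 s, during which the arm holds its last target. There are 200 camera calls.

### The job

Set the dust collector's timer to 4: turn the large bar-shaped knob on the grey control box clockwise, counting its clicks, until its white pointer is at the fourth short mark after the long zero mark, and let go of it. Then push the round start button beside it fully in and let it spring back.

Things in the scene. Friction and masses are not known exactly. Their poses are not given: they have to be found in the camera images.
- timer (a joint): timer knob angle, rad: 0 with its white pointer at the long zero mark, growing clockwise seen from above. A detent every 0.419 rad (24 deg), one at each of 9 marks (long zero, then 8 short), stops at 0 and 3.35. Fourth mark: 1.676. Starts in detent 1, 2 or 3. Needs up to about 0.15 N m; let go within 8 deg of a mark it snaps to it
- timer_grip (a point): on the axis of the larger bar knob on a grey box (190 x 360, 70 high), 34 mm above the box top, a good height to grip. Black disc 52 across, top 10 mm above the box; on it an upright bar 50 long, 14 thick, top 12 mm above this point. Turns with the knob: x along the bar, white pointer at its -x end, y across it, z up. Start button 125 mm off; smaller bar knob beyond it is not needed
- start_top (a point): centre of the top face of the start button, a grey round push button 30 mm across in a black round housing, standing on the same box top between the two bar knobs; z up. It moves down with the button
- start (a joint): how far the start button is pushed in, in m: 0 at rest, 0.006 fully in. It is sprung: about 5 N pushes it fully in, and it springs back when let go

How it is judged:
On the way, in this order (a step that is already met when the one before it is completed fails the run):
1. the timer stands at the fourth mark (value of joint timer between 1.5 and 1.85 rad and velocity of joint timer between -0.1 and 0.1 rad/s), for 0.3 s.
2. then the start button is pushed in (value of joint start above 0.0045 m), for 0.05 s.
At the end, for the whole second after the job is handed in: the timer knob is at the fourth mark (1.676 rad, within 0.17 rad or 10 degrees), and the start button, pushed in at least 4.5 mm after the timer was set, has sprung back to within 1.5 mm of its rest (value of joint timer between 1.5 and 1.85 rad and value of joint start below 0.0015 m); the robot touches nothing.
It also fails if it takes over 37 s, if anything falls off the work surface, if the arm or the gripper's body presses on something with over 40 N, if the wrist force passes 120 N, or if a joint passes its speed limit or range.

## Working session

There is one attempt and no reset: what is moved stays moved. The work goes in short steps, Python scripts to look and compute and a tool call to move; the robot and the scene stay as the last step left them, time stands still between calls to the robot, and variables do not carry over. Pictures are saved under pics/ and viewed, at most 10 in all, crops included, and the job is handed in when it is done.

Besides the shell and the picture viewer there is one more tool, called after ">>>" as a command line: name --argument value ..., lists and objects as JSON in quotes. drive_tool: Moves the arm, as the interface text tells. Its arguments: {"type":"object","properties":{"rows":{"type":"array"},"force":{"type":"number"}},"required":["rows"]}

```bash
mkdir -p pics; python3 - <<'E'
from rig import manip, eyes, job
import cv2,json
s=manip.get_state(); print(s)
for n in ["scene","top","wrist"]:
    c=eyes.get_calibration(n); print(n,c)
    im=eyes.get_image(n); cv2.imwrite(f"pics/{n}0.png",im[:,:,::-1])
E
```

```text
{'clock': 0.0, 'qpos': array([-1.44299616e+00,  2.76591497e-01,  1.50612951e+00,  9.86742486e-06,
        1.36070809e+00, -1.20961058e-01]), 'qd': array([-0.00058574,  0.00098684, -0.00169678, -0.00056626, -0.00022035,
       -0.00092215]), 'effort': array([-4.21877165e-03, -4.16781878e+01, -2.45812100e+01, -2.52342434e-04,
        1.12328408e-02, -1.31178149e-05]), 'position': array([ 0.14152139, -0.55678618,  0.24144314]), 'ee_rot': array([-9.18233124e-04,  9.92274409e-01,  1.24059077e-01,  1.68435330e-06]), 'contact_force': array([ 0.03300783,  0.85157805, -0.15574903]), 'moment': array([-0.04557966, -0.04908076, -0.0324871 ]), 'gripper_force': 0.0, 'width': 0.0852391122513611}
scene {'camera_matrix': array([[436.37193043,   0.        , 319.33700027],
       [  0.        , 436.37193043, 241.29769595],
       [  0.        ,   0.        ,   1.        ]]), 'view': array([[-0.87450752,  0.4849155 , -0.00967237,  0.49171939],
       [-0.24984256, -0.43329947,  0.8659274 ,  0.03660198],
       [ 0.41571059,  0.75967659,  0.50007618, -0.97166893],
       [ 0.        ,  0.        ,  0.   
[... 282 characters left out ...]
6918e-03],
       [ 9.75367058e-01,  1.63494366e-02,  2.19981360e-01,
        -5.72203456e-01],
       [-2.19949026e-01, -3.77249371e-03,  9.75504072e-01,
        -6.41682766e-01],
       [ 0.00000000e+00,  0.00000000e+00,  0.00000000e+00,
         1.00000000e+00]])}
wrist {'camera_matrix': array([[398.16448164,   0.        , 311.49275477],
       [  0.        , 398.16448164, 237.16277936],
       [  0.        ,   0.        ,   1.        ]]), 'view': array([[ 0.2451222 , -0.96949164, -0.00103263, -0.57438433],
       [ 0.92082608,  0.23315077, -0.31260207,  0.03878299],
       [ 0.30330585,  0.07567484,  0.94988361, -0.38002383],
       [ 0.        ,  0.        ,  0.        ,  1.        ]])}
```

View pics/top0.png

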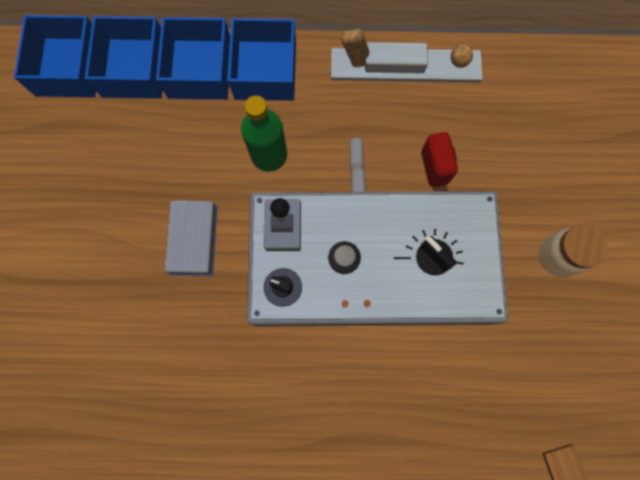

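View pics/wrist0.png

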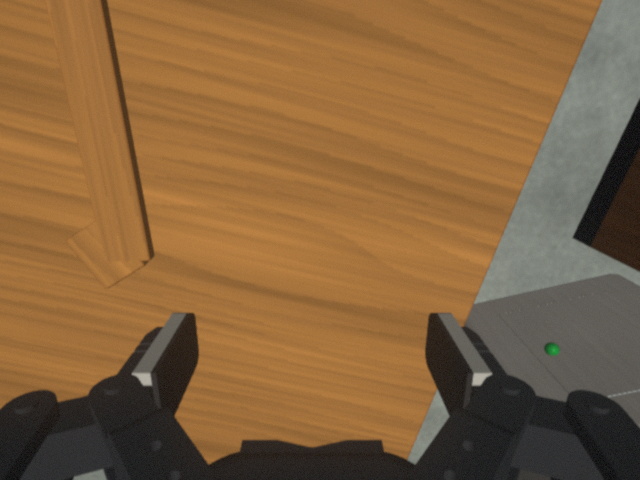

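The top view shows the knob at about (435,256), the button at (344,256), the zero mark at (402,258) and the pointer tip near (427,239). I'll zoom in and measure these.

```bash
cat > h.py <<'E'
import numpy as np,cv2
from rig import manip,eyes,job
def ray(c,uv,z):
    K=c["camera_matrix"];V=c["view"];R=V[:3,:3];o=-R.T@V[:3,3]
    d=np.linalg.inv(K)@[uv[0],uv[1],1];d=R.T@(d*[1,-1,-1])
    return o+d*(z-o[2])/d[2]
E
python3 - <<'E'
from h import *
c=eyes.get_calibration("top"); im=cv2.imread("pics/top0.png")
x0,y0=320,215
cv2.imwrite("pics/crop.png",cv2.resize(im[y0:y0+80,x0+65:x0+165],None,fx=7,fy=7,interpolation=cv2.INTER_CUBIC))
g=im.max(2)
m=(g<75).astype(np.uint8); 
n,l,st,ce=cv2.connectedComponentsWithStats(m)
for i in range(1,n):
    x,y,w,h,a=st[i]
    if 240<x<510 and 185<y<325 and a>4: print(st[i],ce[i].round(1),ray(c,ce[i],.07).round(4),ray(c,ce[i],.08).round(4))
print("corners",[ray(c,p,.07).round(3) for p in [(251,194),(497,193),(505,319),(249,319)]])
print("reach test",ray(c,(344,256),.09))
E
```

```text
[270 199  23  33 501] [280.4 214.9] [0.5992 0.0749 0.07  ] [0.5965 0.0739 0.08  ]
[417 240  45  35 945] [434.9 258.2] [ 0.5405 -0.1427  0.07  ] [ 0.5387 -0.1405  0.08  ]
[329 242  31  32 422] [344. 259.] [ 0.5372 -0.016   0.07  ] [ 0.5354 -0.0156  0.08  ]
[267 248  33   2  48] [285.6 248.7] [0.5504 0.0658 0.07  ] [0.5485 0.065  0.08  ]
[395 258   5   1   5] [397. 258.] [ 0.5398 -0.0899  0.07  ] [ 0.538  -0.0884  0.08  ]
[269 275  25  23 429] [281.8 286. ] [0.498  0.0694 0.07  ] [0.4968 0.0685 0.08  ]
[254 323 240   3 320] [368.4 323.7] [ 0.4489 -0.0497  0.07  ] [ 0.4484 -0.0488  0.08  ]
corners [array([0.63 , 0.118, 0.07 ]), array([ 0.637, -0.235,  0.07 ]), array([ 0.458, -0.235,  0.07 ]), array([0.452, 0.112, 0.07 ])]
reach test [ 0.53776421 -0.01518936  0.09      ]
```

View pics/crop.png

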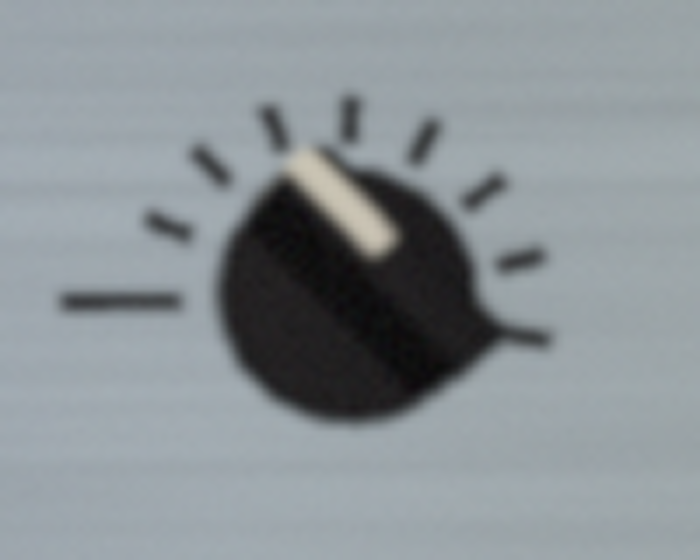

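View pics/scene0.png

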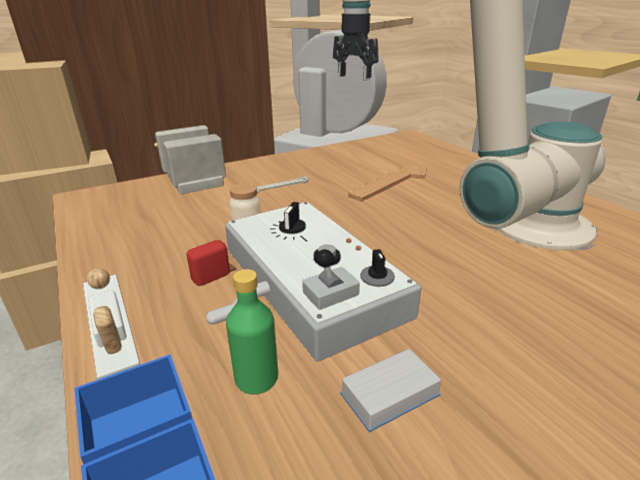

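The crop shows the stripe running from tip (293,158) to (385,245). That is about 45° clockwise from the zero mark, so detent 2 looks likely. I'll work out the world values.

```bash
python3 - <<'E'
from h import *
c=eyes.get_calibration("top")
f=lambda u,v:(385+(u+.5)/7-.5,215+(v+.5)/7-.5)
a=ray(c,f(293,158),.116);b=ray(c,f(385,245),.116)
ctr=ray(c,f(346,295),.08);ze=ray(c,f(62,301),.07);zi=ray(c,f(182,301),.07)
m4=ray(c,f(350,120),.07);m8=ray(c,f(525,336),.07);m2=ray(c,f(212,166),.07);m5=ray(c,f(425,142),.07)
az=lambda d:np.degrees(np.arctan2(d[1],d[0]))
print("ctr",ctr,"stripe",a,b,np.linalg.norm(a-b),"az stripe",az(a-b),"az tip",az(a-ctr),np.linalg.norm((a-ctr)[:2]))
print("az zero",az(ze-zi),[(az(m-ctr),np.linalg.norm((m-ctr)[:2])) for m in(ze,m2,m4,m5,m8)])
s=eyes.get_calibration("scene")
def proj(p):
    q=s["view"]@[*p,1];q=s["camera_matrix"]@(q[:3]*[1,-1,-1]);return (q[:2]/q[2]).round(1)
print(proj(ctr),[ (z,proj(ray(c,(344,256),z))) for z in(.08,.09,.1)],proj([ctr[0],ctr[1],.116]))
im=cv2.imread("pics/top0.png");h=im[235:280,322:366].astype(int)
cv2.imwrite("pics/b.png",np.hstack([cv2.resize(im[235:280,322:366],(440,450),interpolation=cv2.INTER_CUBIC),cv2.resize(cv2.imread("pics/scene0.png")[185:275,260:350],(350,450),interpolation=cv2.INTER_CUBIC)]))
E
```

```text
ctr [ 0.54066748 -0.13932414  0.08      ] stripe [ 0.55997109 -0.12216043  0.116     ] [ 0.54363018 -0.13883115  0.116     ] 0.023343909905799258 az stripe 45.57239235286462 az tip 41.641736726682346 0.02583065229488001
az zero 90.96054571650635 [(np.float64(90.33823416075556), np.float64(0.05438106632775129)), (np.float64(40.6753521902487), np.float64(0.03656757181910132)), (np.float64(-6.375548282672748), np.float64(0.037933352930564206)), (np.float64(-29.84049922653636), np.float64(0.038506455174876886)), (np.float64(-98.84204963287597), np.float64(0.038008080105324915))]
[292.8 224.6] [(0.08, array([326.3, 254.8])), (0.09, array([327.4, 249.4])), (0.1, array([328.5, 243.9]))] [292.  207.1]
```

View pics/b.png

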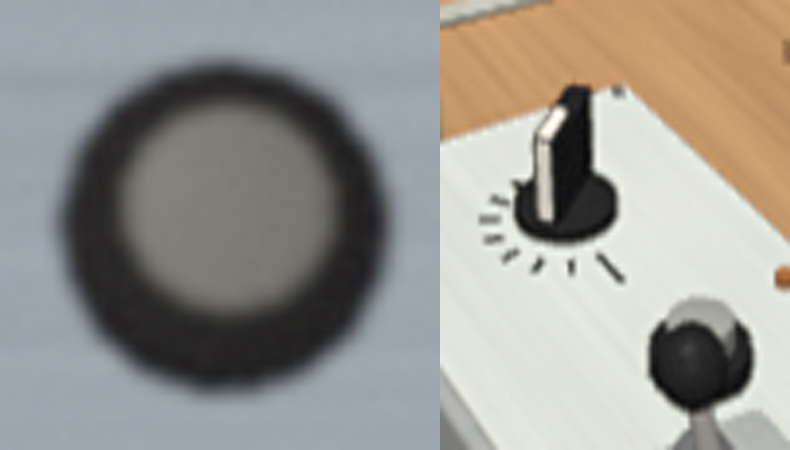

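>>> drive_tool --rows '[[[0,0,0.06],[3.0,3.2,0],5],[[0,0,0.06],[3.0,3.2,0],5],[[0,0,0.06],[3.0,3.2,0],5],[[0,0,0.06],[3.0,3.2,0],5],[[0,0,0.06],[3.0,3.2,0],5],[[0,0,0.06],[3.0,3.2,0],5],[[0,0,0.06],[3.0,3.2,0],5],[[0,0,0.06],[3.0,3.2,0],5]]'

```text
clock: 1.15
position: [0.3823, -0.3001, 0.2422]
ee_rot: [-0.0, 0.934, 0.357, -0.0]
contact_force: [1.0, -1.0, 1.1]
width: 0.0499
gripper_force: 0.0
```

The button's top centre is near (0.5385, -0.0165, 0.09). The knob axis is about (0.5405, -0.140), 124 mm from the button, which matches the 125 mm given. The pointer is at detent 2 (bar azimuth about 43°), so it needs +48° clockwise. Next I move above the knob.

>>> drive_tool --rows '[[[0,0,0.02],[4,4,0],5],[[0,0,0],[4,4,0],5],[[0,0,0],[4,4,0],5],[[0,0,0],[3.8,4,-1],5],[[0,0,0],[0,0,-3.5],5],[[0,0,0],[0,0,-3.5],5],[[0,0,0],[0,0,0],5],[[0,0,0],[0,0,0],5]]'

```text
clock: 2.15
position: [0.5403, -0.1417, 0.1633]
ee_rot: [0.001, 0.931, 0.366, 0.001]
contact_force: [0.0, 0.1, -0.1]
width: 0.0498
gripper_force: 0.0
```

```bash
python3 - <<'E'
from h import *
c=eyes.get_calibration("wrist");im=eyes.get_image("wrist");cv2.imwrite("pics/w1.png",im[:,:,::-1])
def proj(p):
    q=c["view"]@[*p,1];q=c["camera_matrix"]@(q[:3]*[1,-1,-1]);return (q[:2]/q[2]).round(1)
print(proj([.5405,-.14,.116]),proj([.5405,-.14,.08]))
E
```

```text
[308. 278.] [308.4 252.3]
```

View pics/w1.png

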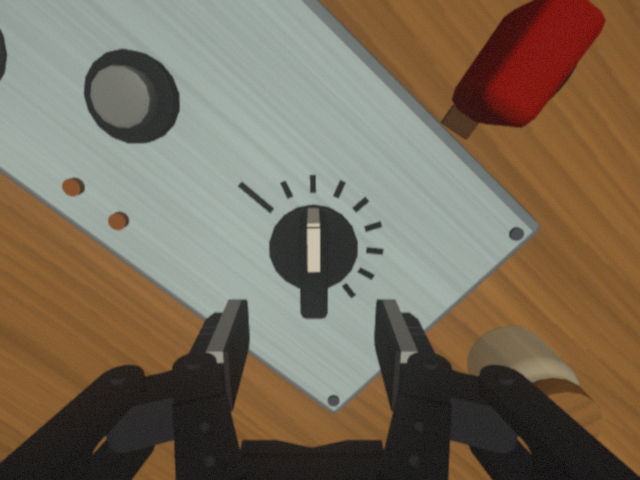

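The wrist view confirms it: the pointer at (313,215) lies on the second short mark (313,183), the bar is parallel to the jaws and centred between them, and the disc centre is at (313,247). I'll shift slightly, descend and grip.

>>> drive_tool --rows '[[[0,0,0],[0.25,0.15,-1.5],5],[[0,0,0],[0,0,-2],5],[[0,0,0],[0,0,-2],5],[[0,0,0],[0,0,-1],5],[[0,0,0],[0,0,0],3],[[0,0,0],[0,0,0],1],[[0,0,0],[0,0,0],1],[[0,0,0],[0,0,0],1]]' --force 40

```text
clock: 3.2
position: [0.543, -0.1404, 0.0981]
ee_rot: [0.001, 0.931, 0.366, 0.001]
contact_force: [1.2, -2.0, 1.1]
width: 0.0134
gripper_force: 41.6
```

>>> drive_tool --rows '[[[0,0,-0.105],[0,0,0],1],[[0,0,-0.105],[0,0,0],1],[[0,0,-0.105],[0,0,0],1],[[0,0,-0.105],[0,0,0],1],[[0,0,-0.105],[0,0,0],1],[[0,0,-0.105],[0,0,0],1],[[0,0,-0.105],[0,0,0],1],[[0,0,-0.105],[0,0,0],1]]'

```text
clock: 4.2
position: [0.5434, -0.1413, 0.0982]
ee_rot: [0.001, 0.999, -0.047, 0.002]
contact_force: [1.1, -5.0, 0.5]
width: 0.0132
gripper_force: 41.7
```

>>> drive_tool --rows '[[[0,0,0],[0,0,0],1],[[0,0,0],[0,0,0],1],[[0,0,0],[0,0,0],1]]'

```text
clock: 4.58
position: [0.5433, -0.1413, 0.0981]
ee_rot: [0.001, 0.999, -0.044, 0.002]
contact_force: [1.6, -4.7, -0.3]
width: 0.0135
gripper_force: 41.6
```

```bash
python3 - <<'E'
from h import *
s=manip.get_state();print(s["ee_rot"],2*np.degrees(np.arctan2(s["ee_rot"][2],s["ee_rot"][1])),s["contact_force"],s["moment"])
E
```

```text
[ 0.00143964  0.99901239 -0.04438276  0.0015295 ] -5.087572608681349 [ 1.62218755 -4.68636907 -0.31366659] [-0.72874185 -0.24338203 -0.01264998]
```

>>> drive_tool --rows '[[[0,0,0],[0,0,0],2.5],[[0,0,0],[0,0,0],5],[[0,0,0],[0,0,0],5],[[0,0,0],[0,0,2],5],[[0,0,0],[0,0,2.5],5],[[0,0,0],[0,0,2.5],5],[[0,0,0],[0,0,0],5],[[0,0,0],[0,0,0],5]]'

```text
clock: 5.58
position: [0.5414, -0.1394, 0.1665]
ee_rot: [-0.0, 0.999, -0.045, -0.001]
contact_force: [-0.3, 1.0, -0.4]
width: 0.05
gripper_force: 0.0
```

```bash
python3 - <<'E'
from h import *
c=eyes.get_calibration("wrist");im=eyes.get_image("wrist");cv2.imwrite("pics/w2.png",im[:,:,::-1])
def proj(p):
    q=c["view"]@[*p,1];q=c["camera_matrix"]@(q[:3]*[1,-1,-1]);return (q[:2]/q[2]).round(1)
print(proj([.5385,-.0165,.09]),proj([.5405,-.14,.08]),manip.get_state()["position"])
E
```

```text
[ 97.5 282.3] [313.  254.1] [ 0.5412265  -0.13940445  0.16611347]
```

View pics/w2.png

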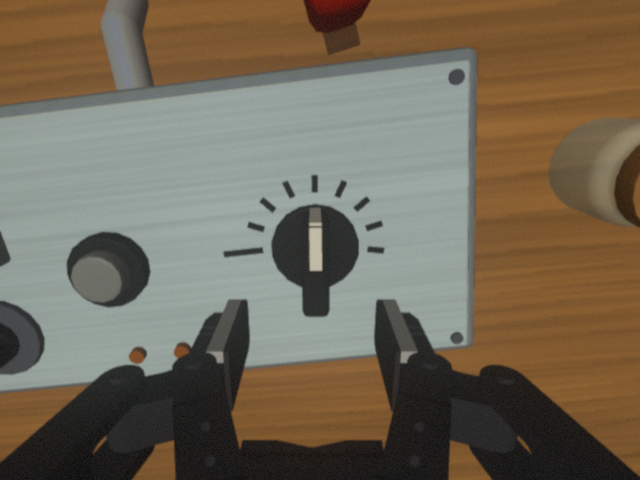

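The pointer is on the fourth short mark: at (314,184), counting from the zero mark at (243,253). The button top at (97,279) matches the prediction. I'll close the jaws and move over the button.

>>> drive_tool --rows '[[[0,0,0],[0,4,0],0],[[0,0,0],[-0.1,4,0],0],[[0,0,0],[0,4.3,0],0],[[0,0,0],[0,0,-2],0],[[0,0,0],[0,0,-2],0],[[0,0,0],[0,0,-1],0],[[0,0,0],[0,0,0],0],[[0,0,0],[0,0,0],0]]'

```text
clock: 6.62
position: [0.5415, -0.0171, 0.1177]
ee_rot: [0.0, 0.999, -0.046, 0.0]
contact_force: [-0.9, -0.1, 0.3]
width: -0.0003
gripper_force: 0.0
```

>>> drive_tool --rows '[[[0,0,0],[0,0,-0.5],0],[[0,0,0],[0,0,-0.3],0],[[0,0,0],[0,0,-0.2],0],[[0,0,0],[0,0,0],0]]'

```text
clock: 7.12
position: [0.541, -0.0168, 0.1072]
ee_rot: [0.0, 0.999, -0.046, -0.0]
contact_force: [-0.7, 1.1, -0.0]
width: 0.0002
gripper_force: 0.0
```

>>> drive_tool --rows '[[[0,0,0],[0,0,-0.3],0],[[0,0,0],[0,0,-0.3],0],[[0,0,0],[0,0,0],0],[[0,0,0],[0,0,0],0]]'

```text
clock: 7.62
position: [0.5412, -0.0169, 0.1016]
ee_rot: [0.0, 0.999, -0.046, 0.0]
contact_force: [-1.0, 0.6, 2.8]
width: 0.0003
gripper_force: 1.1
```

>>> drive_tool --rows '[[[0,0,0],[0,0,-0.2],0],[[0,0,0],[0,0,-0.1],0],[[0,0,0],[0,0,0],0],[[0,0,0],[0,0,0],0]]'

```text
clock: 8.12
position: [0.5413, -0.0168, 0.0985]
ee_rot: [0.0, 0.999, -0.046, 0.0]
contact_force: [0.4, -0.3, 4.5]
width: -0.0001
gripper_force: 2.0
```

>>> drive_tool --rows '[[[0,0,0],[0,0,-0.1],0],[[0,0,0],[0,0,-0.1],0],[[0,0,0],[0,0,0],0],[[0,0,0],[0,0,0],0]]'

```text
clock: 8.62
position: [0.5413, -0.0168, 0.097]
ee_rot: [0.0, 0.999, -0.046, 0.0]
contact_force: [-1.5, 0.1, 8.3]
width: -0.0001
gripper_force: 4.1
```

>>> drive_tool --rows '[[[0,0,0],[0,0,-0.1],0],[[0,0,0],[0,0,0],0],[[0,0,0],[0,0,0],0]]'

```text
clock: 9.0
position: [0.5413, -0.0169, 0.0969]
ee_rot: [0.0, 0.999, -0.046, 0.001]
contact_force: [-2.3, 1.1, 13.2]
width: -0.0004
gripper_force: 6.9
```

The button is against its stop: 13 N with no further travel, after about 6 mm. I'll lift off and check.

>>> drive_tool --rows '[[[0,0,0],[0,0,0.7],0],[[0,0,0],[0,0,1.5],0],[[0,0,0],[0,0,4],0],[[0,0,0],[0,0,4],0],[[0,0,0],[-4,-3,4],0],[[0,0,0],[-6,-3,2],0],[[0,0,0],[-6,0,0],0],[[0,0,0],[0,0,0],0]]'

```text
clock: 10.0
position: [0.3838, -0.0721, 0.2543]
ee_rot: [-0.0, 0.999, -0.047, -0.001]
contact_force: [0.7, -0.6, -0.4]
width: 0.0001
gripper_force: 0.0
```

```bash
python3 - <<'E'
from h import *
im=eyes.get_image("top");cv2.imwrite("pics/t2.png",cv2.resize(im[215:295,320:480,::-1],None,fx=5,fy=5,interpolation=cv2.INTER_CUBIC))
E
```

```text
(no output)
```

View pics/t2.png

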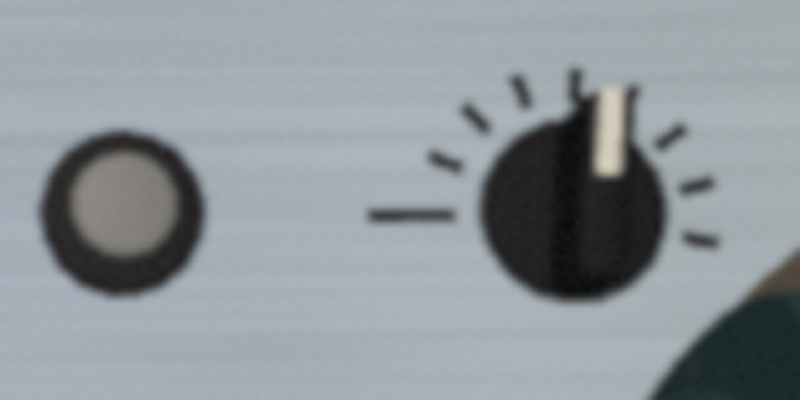

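The pointer stripe at (610,130) runs parallel to the fourth mark at (576,85); it only looks offset because it stands higher. The button at (124,204) looks as it did at the start, so it has sprung back. I'm handing in.

```bash
python3 -c "
from rig import job;print(job.sign_off())"
```

```text
the job is handed in; nothing more can be done
None
```

The timer is set to the fourth mark, the start button was pushed fully in and has sprung back, and the job was handed in at about 10 s; no verdict came back.

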